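# Snap the food tub's four lid clips shut, opposite corners in turn

## Robot

A 6-joint arm with a two-finger parallel gripper is mounted at the origin on the work surface; the furniture and walls round the work are solid. World frame = base frame: x ahead of the robot, y to its left, z up, the work surface at z = 0. Lengths are in mm, angles in rad, forces in N, time in s.
With the tool pointing down it reaches from about 350 to 875 mm from the base axis. Payload 4.2 kg.
Tool frame: the origin (TCP) lies at the very end of the fingers, on their centre line; the grasp point (between the pads) lies 19 mm behind it; z points along the fingers, y is the line along which they close (so a half turn about z gives the same grasp; the last joint's range is limited). The gripper opens to 85 mm and grips with 20 to 120 N. Pads are 22 mm wide; open, the fingers measure 114 mm over their backs; the gripper's body (76 mm by 85 mm) begins 54 mm behind the grasp point. The pads swing forward as they close: fully open they stand 13 mm farther back than shut.
Start: joints at [1.395, 0.385, 0.008, 0, -1.194, -0.259], TCP at [263.235, 566.839, 231.312] pointing down, gripper open.
Joint ranges: [-3.14, 3.14], [-1.21, 2.06], [-1.07, 1.41], [-3.16, 2.05], [-2.99, -0.16], [-3.1, 3.1]. Speed limits (rad/s): [2.79, 2.79, 3.14, 3.14, 3.14, 3.14].

## Interface

Orientations are given as a unit quaternion [x, y, z, w].
In Python, from bench import read_state, get_image, camera_model, job_done gives the robot as it stands.
- The arm moves only by the shell command python3 -m handwheel 'ROWS'. ROWS is JSON, a list of rows, each a list of 7 numbers: the shift along the tool's x, y, z in m, then the turn, a rotation vector about the tool's x, y, z in rad, then the gripper's target within -1 to 1 (fully open at 1, half-way at 0, shut at -1). In form: [[dx, dy, dz, wx, wy, wz, jaw], ...]. A call has 1 to 10 rows; each row is the pose to reach, as a shift and turn from the pose commanded when the call began, along the tool's axes at that moment; what a row does not reach only later rows make up. A row lasts 1/8 s, in which the tool goes at most 62.5 mm and 10.7 degrees, less where a joint would pass 70% of its speed; a pose out of reach is approached as far as the arm can. A call with a gripper value outside its range is refused whole. The fingers move at their own pace and stop on an object; the grip force is fixed at half the most. Time passes only in rows, so rows that repeat a pose let the fingers close. It gives the time, the measured TCP pose, the force, the opening and the grip force at its end, in the units of the state.
- read_state(): the state, without advancing time (a new reading comes with each control period).
- get_image(name): name is "scene" or "side" or "wrist"; returns (picture, depth): 400x640x3 uint8, blue, green, red; 400x640 float32, mm along the optical axis (not along the pixel's ray), 0 where there is no reading.
- camera_model(name): a dict with "K" (3x3 intrinsics, pixels), "dist" ([k1, k2, p1, p2, k3] as OpenCV has them; the pictures are not rectified), "rvec" (rotation vector, rad) and "tvec" (3), from world to camera coordinates, as OpenCV has them; the wrist camera has in their place "hand_eye" (4x4, takes a point from camera to tool coordinates, whose origin is the TCP and whose axes are the flange's). Camera axes: x right, y down, z forward; pixel columns grow to the right and rows downward; lengths in mm; the calibration is good to about 2 mm. A picture is of the moment at which its call begins: read the wrist's pose just before it. camera_model takes no time and is no camera call.
- job_done(): hands the job in; it is judged then, once.
The state is a dict: "clock": time; "joints": joint angles; "joint_vel": joint speeds; "joint_efforts": joint torques, N m; "position": TCP position; "ee_rot": TCP orientation; "contact_force": force on the tool from outside, world axes, zero at the start; "wrist_torque": the same for the moment, N m; "gripper_width": finger opening in mm; "grasp_force": force on a finger pad.
Only numpy, scipy, OpenCV 4.12 (cv2) and the standard library are available. Lean on these libraries where they do the work, as an engineer would, in place of code of your own. Each camera call takes 0.05 s, during which the arm holds its last target. There are 200 camera calls.

## Task

Close the food tub: snap its four raised lid clips down over the rim one at a time, in opposite-corner order (start with any clip, then do the one diagonally across, then the remaining two), so that every clip stays shut by itself. Press each gently, only until you feel it snap, never forcing it with more than 20 newtons, and do not disturb the mug, spice jar and tin standing by.

Things in the scene. Friction and masses are not known exactly. Their poses are not given: they have to be found in the camera images.
- tub: Food tub with yellow collar and flat purple lid, already on; 124x175x110 mm (x,y,z), does not shift. Origin under its centre, y along its length, z up. Lid top z=110, edges x=+-62, y=+-88 mm. Four grey clips hinged on the lid by its corners: a (+x,+y), b (+x,-y), c (-x,-y), d (-x,+y); a is diagonal to c, b to d. Over 20 N of robot force on tub, lid and clips strains it.
- hinge_a (a point): Hinge pin centre of clip a (corner +x,+y), at (+30, 58, 118) mm in the tub's frame; pin along the tub's y, lugs 5.5 mm above it. The clip is a lever 30 mm wide, 3.6 mm thick, pointing to +x of the tub when shut, with a hook at its end that goes down over the rim. It starts raised 0.6 to 1.2 rad above level and lies about level when shut.
- bead_a (a point): Press clip a here: centre of the 3 mm radius bead on its end, 36 mm from the pin. A spring resists (to about 10 N near 0.4 rad above shut, none at 0.13 rad = 5 mm), then snaps it shut and holds; let go earlier, it springs up. Hard stop when shut. Shut angle is level +-0.2 rad, hidden, new for each clip each time (bead 113-128 mm above worktop): feel the snap.
- hinge_b (a point): Hinge pin centre of clip b (corner +x,-y), at (+30, -58, 118) mm in the tub's frame; pin along the tub's y, lugs 5.5 mm above it. The clip is a lever 30 mm wide, 3.6 mm thick, pointing to +x of the tub when shut, with a hook at its end that goes down over the rim. It starts raised 0.6 to 1.2 rad above level and lies about level when shut.
- bead_b (a point): Press clip b here: centre of the 3 mm radius bead on its end, 36 mm from the pin. A spring resists (to about 10 N near 0.4 rad above shut, none at 0.13 rad = 5 mm), then snaps it shut and holds; let go earlier, it springs up. Hard stop when shut. Shut angle is level +-0.2 rad, hidden, new for each clip each time (bead 113-128 mm above worktop): feel the snap.
- hinge_c (a point): Hinge pin centre of clip c (corner -x,-y), at (-30, -58, 118) mm in the tub's frame; pin along the tub's y, lugs 5.5 mm above it. The clip is a lever 30 mm wide, 3.6 mm thick, pointing to -x of the tub when shut, with a hook at its end that goes down over the rim. It starts raised 0.6 to 1.2 rad above level and lies about level when shut.
- bead_c (a point): Press clip c here: centre of the 3 mm radius bead on its end, 36 mm from the pin. A spring resists (to about 10 N near 0.4 rad above shut, none at 0.13 rad = 5 mm), then snaps it shut and holds; let go earlier, it springs up. Hard stop when shut. Shut angle is level +-0.2 rad, hidden, new for each clip each time (bead 113-128 mm above worktop): feel the snap.
- hinge_d (a point): Hinge pin centre of clip d (corner -x,+y), at (-30, 58, 118) mm in the tub's frame; pin along the tub's y, lugs 5.5 mm above it. The clip is a lever 30 mm wide, 3.6 mm thick, pointing to -x of the tub when shut, with a hook at its end that goes down over the rim. It starts raised 0.6 to 1.2 rad above level and lies about level when shut.
- bead_d (a point): Press clip d here: centre of the 3 mm radius bead on its end, 36 mm from the pin. A spring resists (to about 10 N near 0.4 rad above shut, none at 0.13 rad = 5 mm), then snaps it shut and holds; let go earlier, it springs up. Hard stop when shut. Shut angle is level +-0.2 rad, hidden, new for each clip each time (bead 113-128 mm above worktop): feel the snap.
- mug: Brown stoneware mug, 126 mm high, upright, origin under its centre. Bystander.
- spice: Spice jar with green cap, 46 mm across, 106 mm high, upright, origin under its centre. Bystander.
- tin: Small food tin, 57 mm across, 72 mm high, upright, origin under its centre. Bystander.

How it is judged:
By the outcome, as a careful person would: the job done as asked, in the order asked, and still so for the second after the job is handed in, with the robot touching nothing.
It also fails if it takes over 72 s, if anything falls off the work surface, if the arm or the gripper's body presses on something with over 40 N, if the wrist force passes 120 N, or if a joint passes its speed limit or range.

## Working session

There is one attempt and no reset: what is moved stays moved. The work goes in short steps, Python scripts to look and compute and a shell command to move; the robot and the scene stay as the last step left them, time stands still between calls to the robot, and variables do not carry over. Pictures are saved under pics/ and viewed, at most 10 in all, crops included, and the job is handed in when it is done.

```bash
mkdir -p pics
python3 - <<'E'
from bench import *
import cv2,numpy as np
s=read_state();print(s)
for n in("scene","side"):
    im,d=get_image(n);cv2.imwrite(f"pics/{n}0.png",im);np.savez(f"pics/{n}0.npz",im=im,d=d)
    m=camera_model(n);print(n,m, (-cv2.Rodrigues(np.array(m['rvec'],float))[0].T@np.array(m['tvec'],float).ravel()))
print(camera_model("wrist"))
E
```

```text
{'clock': 0.0, 'joints': array([ 1.39456589e+00,  3.85559853e-01,  6.64178611e-03, -5.12649178e-04,
       -1.19398616e+00, -2.58596785e-01]), 'joint_vel': array([ 1.83221233e-03, -5.98211951e-04,  1.08352341e-03,  6.71956186e-05,
        1.38082586e-03, -2.71740066e-03]), 'joint_efforts': array([ 6.74414914e-04, -3.92291522e+01,  1.88404280e+01,  4.18637574e+00,
       -4.60379742e-03,  8.24951030e-06]), 'position': array([263.02014969, 566.32733111, 230.22380498]), 'ee_rot': array([ 9.76437638e-01, -2.15797059e-01, -1.94647273e-04,  1.06286729e-03]), 'contact_force': array([-0.20596936, -0.61404511,  0.17872917]), 'wrist_torque': array([-0.0254327 , -0.03071273, -0.01782624]), 'grasp_force': 0.0, 'gripper_width': 85.59579974531073}
scene {'K': array([[455.84627163,   0.        , 321.11243858],
       [  0.        , 455.84627163, 197.28037865],
       [  0.        ,   0.        ,   1.        ]]), 'dist': array([-0.07843792,  0.        ,  0.        ,  0.        ,  0.        ]), 'rvec': array([ 0.90489123, -2.56421763,  1.01967189]), 'tvec': array([ 447.98897344,  276.42809768, 1067.1
[... 352 characters left out ...]
]), 'tvec': array([497.46608388, 170.99383803, 997.35517597])} [ 88.32100463 956.97704389 589.76527694]
{'K': array([[330.86237387,   0.        , 317.46918044],
       [  0.        , 330.86237387, 200.82925549],
       [  0.        ,   0.        ,   1.        ]]), 'dist': array([-0.03503081,  0.        ,  0.        ,  0.        ,  0.        ]), 'hand_eye': array([[-3.21321420e-04, -9.45819252e-01, -3.24693454e-01,
         8.45136711e+01],
       [ 9.99999911e-01, -2.14861401e-04, -3.63731822e-04,
         8.97903194e-01],
       [ 2.74260470e-04, -3.24693542e-01,  9.45819237e-01,
        -1.41198060e+02],
       [ 0.00000000e+00,  0.00000000e+00,  0.00000000e+00,
         1.00000000e+00]])}
```

View pics/scene0.png

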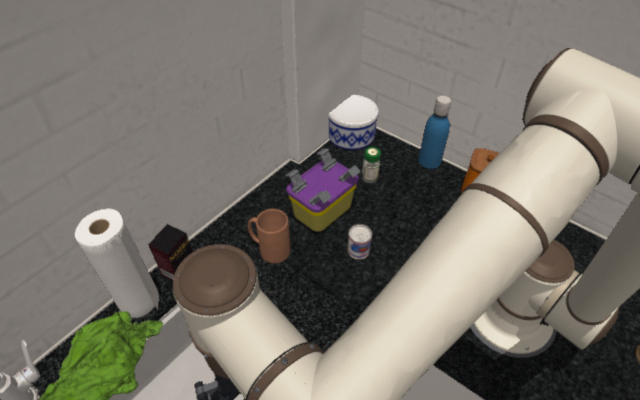

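View pics/side0.png

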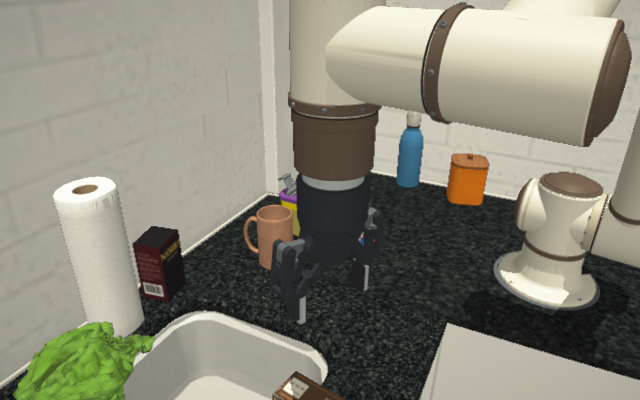

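The scene view shows the purple lid with four grey clips around (320,185), the mug at (272,235), the tin at (359,240) and the spice jar at (371,163). In the side view the tub is mostly hidden behind the gripper.

```bash
cat > h.py <<'E'
from bench import *
import cv2,numpy as np
from scipy.spatial.transform import Rotation as R
def world(name,d,st=None):
    m=camera_model(name);v,u=np.mgrid[0:400,0:640]
    p=cv2.undistortPoints(np.stack([u,v],-1).reshape(-1,1,2).astype(np.float64),m['K'],m['dist']).reshape(400,640,2)
    c=np.dstack([p,np.ones((400,640))])*d[...,None]
    if name=="wrist":
        H=m['hand_eye'];t=c@H[:3,:3].T+H[:3,3]
        return t@R.from_quat(st['ee_rot']).as_matrix().T+st['position']
    Rm=cv2.Rodrigues(m['rvec'])[0]
    return (c-m['tvec'])@Rm
def purple(im):
    h=cv2.cvtColor(im,cv2.COLOR_BGR2HSV);return cv2.inRange(h,(130,80,40),(160,255,255))>0
E
python3 - <<'E'
from h import *
z=np.load("pics/scene0.npz");im,d=z['im'],z['d'];W=world("scene",d)
P=W[purple(im)&(d>0)];print(len(P),P[:,2].mean(),P[:,2].std())
P=P[abs(P[:,2]-np.median(P[:,2]))<6]
print(cv2.minAreaRect(P[:,:2].astype(np.float32)),cv2.boxPoints(cv2.minAreaRect(P[:,:2].astype(np.float32))))
for n,(u,v) in dict(mug=(275,220),mugrim=(272,212),spice=(372,152),tin=(360,230),bowl=(355,105),clip1=(295,178),clip2=(325,155),clip3=(350,172),clip4=(320,195)).items(): print(n,W[v,u].round())
# wall: points height 150-200 left/back
for u,v in[(240,150),(200,120),(330,80),(420,60),(310,140),(292,150)]:print(u,v,W[v,u].round())
c=cv2.resize(im[130:260,240:400],None,fx=5,fy=4.5,interpolation=cv2.INTER_CUBIC);cv2.imwrite("pics/crop0.png",c[:,:800])
E
```

```text
1687 104.79355232322801 16.960986254818614
((551.1561279296875, 22.764450073242188), (175.73941040039062, 124.76155853271484), 86.14714050292969) [[483.01196  -60.715023]
 [607.4916   -69.0983  ]
 [619.3003   106.24393 ]
 [494.82068  114.6272  ]]
mug [574. 186.  88.]
mugrim [580. 188. 116.]
spice [ 522. -166.  105.]
tin [397.  65.  70.]
bowl [ 690. -317.  109.]
clip1 [600.  78. 138.]
clip2 [589. -34. 146.]
clip3 [495. -19. 150.]
clip4 [505.  92. 149.]
240 150 [773. 104. 156.]
200 120 [772. 207. 318.]
330 80 [ 732. -236.  224.]
420 60 [ 531. -396.  294.]
310 140 [ 733. -143.   53.]
292 150 [760. -88.  35.]
```

View pics/crop0.png

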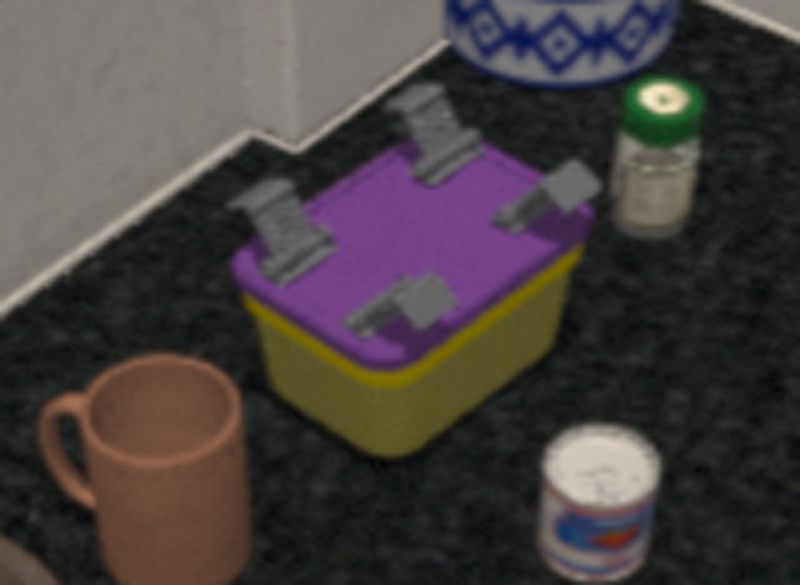

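The crop shows all four clips raised: tops near (265,195), (420,95), (575,180) and (430,295) in crop pixels. The space around the tub is clear. I'll move above it with the gripper shut for a closer wrist view.

```bash
python3 -m handwheel '[[0,0,-0.06,0,0,0,-1],[0.05,0.034,-0.1,0,0,-0.1,-1],[0.1,0.068,-0.1,0,0,-0.2,-1],[0.15,0.102,-0.1,0,0,-0.367,-1],[0.2,0.136,-0.1,0,0,-0.367,-1],[0.25,0.17,-0.1,0,0,-0.367,-1],[0.3,0.204,-0.1,0,0,-0.367,-1],[0.35,0.238,-0.1,0,0,-0.367,-1],[0.4,0.272,-0.1,0,0,-0.367,-1],[0.45,0.306,-0.1,0,0,-0.367,-1]]'
python3 - <<'E'
from h import *
s=read_state();M=R.from_quat(s['ee_rot']).as_matrix()
print(s['position'],M.round(3).tolist(),M.T@(np.array([590,23,330])-s['position']),s['joints'])
E
```

```text
clock: 1.35
position: [543.0, 97.9, 331.0]
ee_rot: [0.999, -0.034, -0.0, -0.0]
contact_force: [1.1, 0.9, -0.3]
gripper_width: -0.1
grasp_force: 0.0
[542.96459909  97.92794711 331.02771926] [[0.998, -0.068, -0.0], [-0.068, -0.998, 0.0], [-0.0, -0.0, -1.0]] [51.99548257 71.5754735   1.00189317] [ 4.72141664e-01  2.05109704e-01  2.46919209e-03 -2.63515526e-04
 -1.36854976e+00  1.03102716e+00]
```

```bash
python3 -m handwheel '[[0.03,0.04,0,0,0,0,-1],[0.052,0.072,0,0,0,0,-1],[0.052,0.072,0,0,0,0,-1],[0.052,0.072,0,0,0,0,-1]]'
cat > look.py <<'E'
from h import *
s=read_state();im,d=get_image("wrist");cv2.imwrite("pics/wrist1.png",im);W=world("wrist",d,s)
p=purple(im)&(d>0);P=W[p];zm=np.median(P[:,2]);print(len(P),zm,d[p].min())
P=P[abs(P[:,2]-zm)<5]
r=cv2.minAreaRect(P[:,:2].astype(np.float32));print(r)
b=cv2.boxPoints(r);C=np.array(r[0])
e=[b[1]-b[0],b[2]-b[1]];e=max(e,key=np.linalg.norm);ey=e/np.linalg.norm(e);ey*=np.sign(ey[1]);ex=np.array([ey[1],-ey[0]]);print(C,ex,ey)
T=np.dstack([(W[...,:2]-C)@ex,(W[...,:2]-C)@ey,W[...,2]-zm+110])
for n,sx,sy in(('a',1,1),('b',1,-1),('c',-1,-1),('d',-1,1)):
    m=(d>0)&(T[...,0]*sx>25)&(T[...,0]*sx<80)&(abs(T[...,1]*sy-58)<22)&(T[...,2]>125)
    Q=T[m];top=Q[Q[:,2]>Q[:,2].max()-4]
    print(n,len(Q),'ymid',(Q[:,1].min()+Q[:,1].max())/2,'top',top.mean(0),'x range',Q[:,0].min(),Q[:,0].max(),'zmax',Q[:,2].max())
    a=np.arctan2(top[:,2].mean()-118,abs(top[:,0]).mean()-30);print('  angle',a,'bead shut world',C+66*sx*ex+58*sy*ey)
E
python3 look.py
```

```text
clock: 1.85
position: [589.1, 24.5, 330.8]
ee_rot: [0.999, -0.034, -0.001, 0.0]
contact_force: [0.0, -0.6, -0.4]
gripper_width: 0.1
grasp_force: 0.0
10713 106.09732364430232 326.37582
((556.2728881835938, 19.811935424804688), (176.0914764404297, 124.3656005859375), 85.75469970703125)
[556.27288818  19.81193542] [ 0.9972562  -0.07402664] [0.07402664 0.9972562 ]
a 7435 ymid 57.81333847658203 top [ 44.74788373  56.54916064 415.79056524] x range 25.004886564803 66.67719912238616 zmax 418.36879090357183
  angle 1.5213124076386164 bead shut world [626.38534164  72.76703978]
b 3286 ymid -57.6540552250833 top [ 45.29759769 -44.44482223 415.73517745] x range 28.367213114458725 66.40976970584774 zmax 418.2405758012846
  angle 1.5194615877677435 bead shut world [617.79825211 -42.91468477]
c 1006 ymid -58.04248662747681 top [-49.331832   -58.0277972  153.64539742] x range -65.62854383922132 -25.457244503768298 zmax 156.13469482426297
  angle 1.0738551421760816 bead shut world [486.16043472 -33.14316893]
d 996 ymid 57.90264771732389 top [-53.59770057  57.50156056 150.32711368] x range -69.63500106039719 -26.008266187262638 zmax 152.60778032949815
  angle 0.9402406148767819 bead shut world [494.74752426  82.53855562]
```

View pics/wrist1.png

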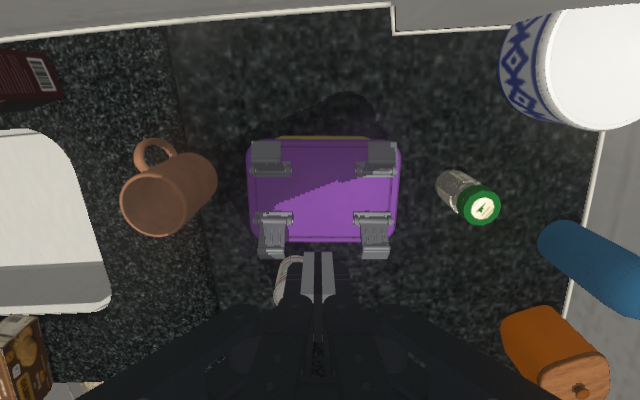

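The wrist view shows the lid at (247-400, 137-242), with hinges at (272,168), (378,168), (273,218) and (374,218). The jar and mug are well clear. The depth picked up the gripper in a/b, so I'll redo the angles with a height cap.

```bash
sed -i 's/(T\[...,2\]>125)/(T[...,2]>125)\&(T[...,2]<165)/' look.py; sed -i 's#wrist1#wrist2#' look.py; sed -i 's/^for n,sx/C=np.array([554,21.])\nfor n,sx/' look.py; python3 look.py
python3 - <<'E'
from h import *
s=read_state();M=R.from_quat(s['ee_rot']).as_matrix();print(s['position'],s['contact_force'])
C=np.array([554,21.]);ex=np.array([.9974,-.0718]);ey=np.array([.0718,.9974])
for n,sx,sy in(('a',1,1),('b',1,-1),('c',-1,-1),('d',-1,1)):
    for r,z in((20,175),):
        w=np.append(C+(30+r)*sx*ex+58*sy*ey,z);print(n,w,M.T@(w-s['position']))
E
```

```text
10669 106.10673222293514 325.9752
((556.1795043945312, 19.700027465820312), (175.85467529296875, 124.3560791015625), 85.74726867675781)
[556.17950439  19.70002747] [ 0.9972466  -0.07415583] [0.07415583 0.9972466 ]
a 964 ymid 57.807890756097116 top [ 50.12431663  57.98986964 154.17608401] x range 26.458006105001097 66.66701098694064 zmax 156.8554735151778
  angle 1.0631383994747368 bead shut world [624.11931372  73.9460206 ]
b 943 ymid -58.039296101635735 top [ 49.83964192 -57.76515851 154.34551596] x range 27.26059856624655 66.54875432383155 zmax 157.27939407855655
  angle 1.071135508734189 bead shut world [615.51723719 -41.73459005]
c 1001 ymid -58.06936351386937 top [-48.92080815 -57.53506672 153.77743056] x range -65.30171224207928 -25.8020131085891 zmax 156.36122328086972
  angle 1.0843378590125554 bead shut world [483.88068628 -31.9460206 ]
d 988 ymid 57.888488352237914 top [-53.59681387  57.50775723 150.26095275] x range -69.96065770627065 -26.536854829160205 zmax 152.53272202815796
  angle 0.9392825924198772 bead shut world [492.48276281  83.73459005]
[589.03541639  25.22609272 331.34755548] [-0.59592347  0.08696798  0.12684493]
a [608.0344  75.2592 175.    ] [ 15.64869155 -51.16322331 156.35304391]
b [599.7056 -40.4392 175.    ] [ 15.03572768  64.83295188 156.33603818]
c [499.9656 -33.2592 175.    ] [-84.96097528  64.30453668 156.3492213 ]
d [508.2944  82.4392 175.    ] [-84.34801141 -51.69163851 156.36622703]
```

```bash
python3 -m handwheel '[[0.016,-0.051,0.05,0,0,0,-1],[0.016,-0.051,0.1,0,0,0,-1],[0.016,-0.051,0.15,0,0,0,-1],[0.016,-0.051,0.161,0,0,0,-1],[0.016,-0.051,0.161,0,0,0,-1],[0.016,-0.051,0.161,0,0,0,-1]]'; python3 -m handwheel '[[0,0,0.002,0,0,0,-1],[0,0,0.004,0,0,0,-1],[0,0,0.006,0,0,0,-1],[0,0,0.008,0,0,0,-1],[0,0,0.01,0,0,0,-1]]'; python3 -m handwheel '[[0.0007,0,0.002,0,0,0,-1],[0.0015,0,0.004,0,0,0,-1]]';python3 -m handwheel '[[0.0007,0,0.002,0,0,0,-1],[0.0015,0,0.004,0,0,0,-1]]'
```

```text
clock: 2.7
position: [610.4, 74.7, 173.2]
ee_rot: [0.999, -0.034, 0.003, -0.001]
contact_force: [-0.1, -0.1, 0.3]
gripper_width: 0.1
grasp_force: 0.0
clock: 3.32
position: [608.9, 74.2, 160.1]
ee_rot: [0.999, -0.034, -0.0, 0.0]
contact_force: [0.6, 0.4, 0.2]
gripper_width: 0.1
grasp_force: 0.0
clock: 3.58
position: [610.5, 74.1, 156.1]
ee_rot: [0.999, -0.034, -0.0, 0.0]
contact_force: [0.2, 0.3, -0.6]
gripper_width: -0.0
grasp_force: 0.0
clock: 3.82
position: [612.0, 74.0, 152.2]
ee_rot: [0.999, -0.034, 0.0, 0.0]
contact_force: [-0.6, 0.4, 2.9]
gripper_width: -0.2
grasp_force: 1.9
```

```bash
python3 -m handwheel '[[0.0007,0,0.002,0,0,0,-1],[0.0014,0,0.004,0,0,0,-1]]';python3 -m handwheel '[[0.0007,0,0.002,0,0,0,-1],[0.0014,0,0.004,0,0,0,-1]]';python3 -m handwheel '[[0.0007,0,0.002,0,0,0,-1],[0.0014,0,0.004,0,0,0,-1]]'
```

```text
clock: 4.08
position: [615.1, 73.9, 150.2]
ee_rot: [0.999, -0.033, 0.002, -0.0]
contact_force: [1.1, -1.5, 7.2]
gripper_width: -0.2
grasp_force: 3.7
clock: 4.32
position: [618.2, 73.8, 147.9]
ee_rot: [0.999, -0.033, 0.005, -0.0]
contact_force: [1.8, -1.4, 10.5]
gripper_width: 0.2
grasp_force: 5.3
clock: 4.58
position: [621.1, 73.6, 145.3]
ee_rot: [0.999, -0.033, 0.007, -0.0]
contact_force: [3.7, -2.8, 12.9]
gripper_width: -0.1
grasp_force: 6.3
```

The arm gives about 5 mm, and the tip has drifted outward. I'll pull it back in while holding depth.

```bash
python3 -m handwheel '[[-0.002,0,0,0,0,0,-1],[-0.004,0,0.0,0,0,0,-1]]';python3 -m handwheel '[[-0.002,0,0.001,0,0,0,-1],[-0.003,0,0.002,0,0,0,-1]]'
```

```text
clock: 4.82
position: [619.4, 73.9, 146.6]
ee_rot: [0.999, -0.033, 0.009, -0.001]
contact_force: [7.4, -4.0, 13.0]
gripper_width: 0.3
grasp_force: 6.7
clock: 5.08
position: [618.9, 74.1, 146.8]
ee_rot: [0.999, -0.032, 0.013, -0.001]
contact_force: [10.1, -5.9, 18.6]
gripper_width: 0.0
grasp_force: 9.0
```

The tip was riding outboard of the bead and pushing on the hook side. I'll lift off and come back further inboard.

```bash
python3 -m handwheel '[[0.003,0,-0.008,0,0,0,-1],[0.003,0,-0.02,0,0,0,-1],[0.003,0,-0.026,0,0,0,-1],[0.003,0,-0.026,0,0,0,-1],[0.003,0,-0.026,0,0,0,-1]]'
cat > tf.py <<'E'
from h import *
s=read_state();C=np.array([554,21.]);ex=np.array([.9974,-.0718]);ey=np.array([.0718,.9974]);p=s['position'][:2]-C
print('tub xyz',p@ex,p@ey,s['position'][2],'F',s['contact_force'],s['wrist_torque'],'quat',s['ee_rot'])
E
python3 tf.py
python3 - <<'E'
from h import *
im,d=get_image("scene");c=cv2.resize(im[130:230,250:390],None,fx=5.7,fy=5.7,interpolation=cv2.INTER_CUBIC);cv2.imwrite("pics/s1.png",c[:600,:800])
E
```

```text
clock: 5.7
position: [611.5, 74.0, 163.6]
ee_rot: [0.999, -0.034, -0.001, 0.0]
contact_force: [-0.4, 0.1, 0.3]
gripper_width: 0.2
grasp_force: 0.0
tub xyz 53.575714635376066 56.965435601790425 163.5573356894121 F [-0.38657375  0.08584582  0.26789294] [-0.0141442   0.0303701  -0.00433223] quat [ 9.99425976e-01 -3.38686135e-02 -7.67900480e-04  2.12255366e-04]
```

View pics/s1.png

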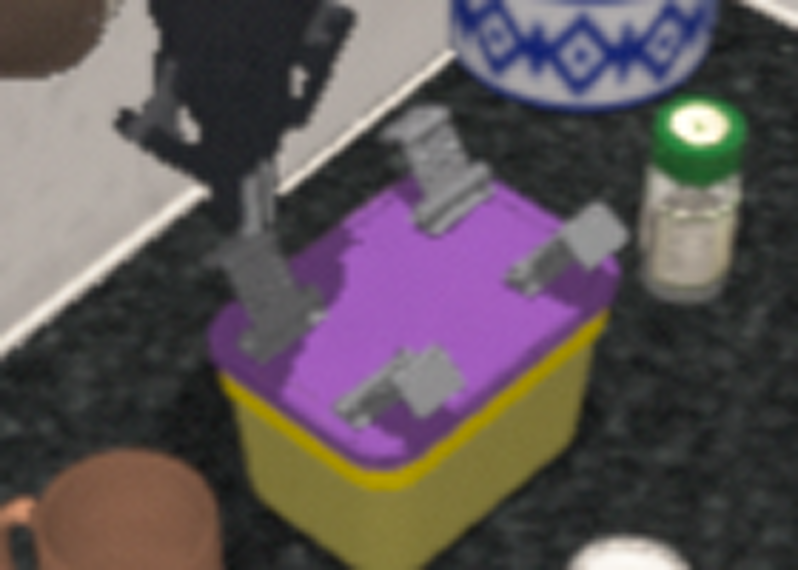

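Clip a, at (260,290) in the crop, is still raised and intact, with the closed fingers above it at (260,190). Now I'll press from further inboard.

```bash
python3 -m handwheel '[[-0.004,0,0.003,0,0,0,-1],[-0.009,0,0.006,0,0,0,-1],[-0.009,0,0.008,0,0,0,-1],[-0.009,0,0.008,0,0,0,-1]]'; python3 -m handwheel '[[0.0005,0,0.002,0,0,0,-1],[0.001,0,0.004,0,0,0,-1]]';python3 -m handwheel '[[0.001,0,0.002,0,0,0,-1],[0.002,0,0.004,0,0,0,-1]]'; python3 tf.py;python3 -m handwheel '[[0.001,0,0.002,0,0,0,-1],[0.002,0,0.004,0,0,0,-1]]'; python3 tf.py
```

```text
clock: 6.25
position: [603.0, 74.6, 156.1]
ee_rot: [0.999, -0.034, -0.0, 0.0]
contact_force: [0.0, 0.2, -0.2]
gripper_width: 0.2
grasp_force: 0.0
clock: 6.5
position: [604.3, 74.5, 152.2]
ee_rot: [0.999, -0.034, 0.0, -0.0]
contact_force: [0.5, -0.2, 0.1]
gripper_width: 0.1
grasp_force: 0.0
clock: 6.75
position: [607.3, 74.4, 149.6]
ee_rot: [0.999, -0.034, 0.001, -0.0]
contact_force: [1.0, -1.6, 6.6]
gripper_width: 0.3
grasp_force: 3.2
tub xyz 49.316639281590675 57.077303543639616 149.5895938727868 F [ 0.96192281 -1.6034915   6.63968942] [-0.26880819 -0.05210873  0.00529654] quat [ 9.99434219e-01 -3.36009993e-02  1.48782305e-03 -2.92607948e-05]
clock: 7.0
position: [610.6, 74.2, 146.9]
ee_rot: [0.999, -0.033, 0.003, -0.0]
contact_force: [0.4, -1.2, 9.0]
gripper_width: -0.1
grasp_force: 4.5
tub xyz 52.619438746569195 57.13915554887405 146.937327093777 F [ 0.41187402 -1.20623449  8.96598528] [-0.43323191 -0.36383646 -0.01812743] quat [ 9.99439503e-01 -3.33207984e-02  3.22261078e-03 -1.34608419e-04]
```

```bash
python3 -m handwheel '[[0.0005,0,0.002,0,0,0,-1],[0.001,0,0.004,0,0,0,-1]]';python3 tf.py;python3 -m handwheel '[[0.0003,0,0.0015,0,0,0,-1],[0.0007,0,0.003,0,0,0,-1]]'; python3 tf.py
```

```text
clock: 7.25
position: [613.2, 74.1, 144.3]
ee_rot: [0.999, -0.033, 0.005, -0.0]
contact_force: [2.2, -2.7, 11.5]
gripper_width: -0.2
grasp_force: 5.7
tub xyz 55.21125658537477 57.23524215834161 144.33829427605977 F [ 2.18556331 -2.72655877 11.46011448] [-0.79799217 -0.83066524 -0.00848098] quat [ 9.99440214e-01 -3.30338474e-02  5.28601125e-03 -2.85128477e-04]
clock: 7.5
position: [615.0, 74.1, 142.3]
ee_rot: [0.999, -0.033, 0.007, -0.0]
contact_force: [3.8, -3.8, 12.9]
gripper_width: 0.2
grasp_force: 6.1
tub xyz 57.06787556491454 57.31308374145649 142.2765381428087 F [ 3.75356545 -3.7933506  12.87450265] [-0.92551321 -1.24539843 -0.01155825] quat [ 9.99436981e-01 -3.28603729e-02  6.76223019e-03 -4.35341367e-04]
```

```bash
python3 -m handwheel '[[0.0002,0,0.0015,0,0,0,-1],[0.0004,0,0.003,0,0,0,-1]]';python3 tf.py;python3 -m handwheel '[[0.0,0,0.001,0,0,0,-1],[0.0,0,0.002,0,0,0,-1]]'; python3 tf.py
```

```text
clock: 7.75
position: [616.7, 74.0, 140.0]
ee_rot: [0.999, -0.033, 0.008, -0.001]
contact_force: [6.1, -3.9, 12.8]
gripper_width: 0.2
grasp_force: 6.4
tub xyz 58.7099288136883 57.3897924743551 140.01942467606736 F [ 6.07795394 -3.91560927 12.80676587] [-1.15222137 -1.86151017 -0.05936269] quat [ 9.99430633e-01 -3.27048170e-02  8.27324078e-03 -5.98292878e-04]
clock: 8.0
position: [617.7, 74.0, 138.5]
ee_rot: [0.999, -0.033, 0.009, -0.001]
contact_force: [7.2, -3.6, 12.3]
gripper_width: -0.1
grasp_force: 6.3
tub xyz 59.69289407299555 57.43189376123763 138.50648897235945 F [ 7.16749476 -3.58628557 12.3403515 ] [-1.39269379 -2.32404926  0.00969921] quat [ 9.99423919e-01 -3.25921900e-02  9.43626091e-03 -7.32234932e-04]
```

```bash
python3 -m handwheel '[[0.001,0,0.001,0,0,0,-1],[0.002,0,0.002,0,0,0,-1]]';python3 tf.py;python3 -m handwheel '[[0.0005,0,0.001,0,0,0,-1],[0.001,0,0.002,0,0,0,-1]]'; python3 tf.py
```

```text
clock: 8.25
position: [617.7, 74.3, 134.7]
ee_rot: [0.999, -0.033, 0.007, -0.001]
contact_force: [4.4, -1.2, 5.6]
gripper_width: 0.1
grasp_force: 2.8
tub xyz 59.73118897087011 57.720965688040486 134.74975557447289 F [ 4.39167197 -1.21289067  5.59966749] [-0.20924554 -1.24133658 -0.05797717] quat [ 0.99942311 -0.03321132  0.00701661 -0.00110442]
clock: 8.5
position: [612.2, 73.8, 127.3]
ee_rot: [0.999, -0.034, -0.001, 0.0]
contact_force: [0.2, 0.4, -0.6]
gripper_width: -0.1
grasp_force: 0.0
tub xyz 54.27926920205818 56.809505618754955 127.33592937247481 F [ 0.18356818  0.38914488 -0.59847469] [-0.01120714  0.02229016 -0.02448732] quat [ 9.99416551e-01 -3.41314973e-02 -1.25578894e-03  1.47526719e-04]
```

The force rose to a 13 N peak and then dropped to zero at z=127, so clip a snapped. I'll lift, go over to c and check a on the way.

```bash
python3 -m handwheel '[[0,0,-0.03,0,0,0,-1],[0,0,-0.06,0,0,0,-1],[-0.04,0.045,-0.06,0,0,0,-1],[-0.08,0.09,-0.06,0,0,0,-1],[-0.101,0.115,-0.05,0,0,0,-1],[-0.101,0.115,-0.036,0,0,0,-1],[-0.101,0.115,-0.036,0,0,0,-1],[-0.101,0.115,-0.036,0,0,0,-1]]'; python3 tf.py
cat > chk.py <<'E'
from h import *
im,d=get_image("scene");W=world("scene",d)
C=np.array([551.2,22.8]);ex=np.array([.9974,-.0718]);ey=np.array([.0718,.9974])
T=np.dstack([(W[...,:2]-C)@ex,(W[...,:2]-C)@ey,W[...,2]])
sat=cv2.cvtColor(im,cv2.COLOR_BGR2HSV)[...,1]
for n,sx,sy in(('a',1,1),('b',1,-1),('c',-1,-1),('d',-1,1)):
    Q=T[(d>0)&(sat<70)&(T[...,0]*sx>20)&(T[...,0]*sx<80)&(abs(T[...,1]*sy-58)<15)&(T[...,2]>112)&(T[...,2]<170)]
    print(n,len(Q),Q[:,2].max().round(1) if len(Q) else '')
E
python3 chk.py
```

```text
clock: 9.5
position: [505.5, -33.3, 164.1]
ee_rot: [0.999, -0.033, -0.0, 0.0]
contact_force: [-0.1, -0.1, -0.7]
gripper_width: -0.1
grasp_force: 0.0
tub xyz -44.521679622044346 -57.65383345630443 164.08110853710934 F [-0.07530273 -0.07726338 -0.66167165] [-0.05345225 -0.02504885 -0.01085218] quat [ 9.99443181e-01 -3.33659555e-02 -1.41271021e-04  1.42792570e-04]
a 166 130.3
b 169 153.9
c 122 169.3
d 129 150.1
```

Clip a reads shut at 130 mm, with b and d still up. Next is clip c, where outward is -x.

```bash
python3 -m handwheel '[[-0.0,0,0.003,0,0,0,-1],[-0.001,0,0.006,0,0,0,-1],[-0.002,0,0.008,0,0,0,-1],[-0.002,0,0.008,0,0,0,-1]]';python3 tf.py; python3 -m handwheel '[[-0.0005,0,0.002,0,0,0,-1],[-0.001,0,0.004,0,0,0,-1]]';python3 tf.py;python3 -m handwheel '[[-0.0015,0,0.002,0,0,0,-1],[-0.003,0,0.004,0,0,0,-1]]'; python3 tf.py
```

```text
clock: 10.05
position: [502.4, -33.9, 156.1]
ee_rot: [0.999, -0.034, -0.0, 0.0]
contact_force: [0.2, 0.3, -0.3]
gripper_width: 0.2
grasp_force: 0.0
tub xyz -47.51002747206026 -58.411694736130436 156.13929011389354 F [ 0.23775988  0.26717937 -0.34213078] [ 0.01014597 -0.00411887 -0.02414945] quat [ 9.99426731e-01 -3.38549239e-02 -2.24145964e-04  5.93528755e-05]
clock: 10.3
position: [501.6, -33.8, 152.3]
ee_rot: [0.999, -0.034, 0.0, -0.0]
contact_force: [-0.0, 0.7, 0.4]
gripper_width: 0.2
grasp_force: 0.0
tub xyz -48.307974646719174 -58.4250660834448 152.27524060188483 F [-0.03918381  0.70508351  0.36097607] [-0.00419504  0.03793525 -0.05279602] quat [ 9.99424171e-01 -3.39310388e-02  9.68932132e-05 -3.38866894e-05]
clock: 10.55
position: [498.5, -33.7, 149.7]
ee_rot: [0.999, -0.034, 0.0, 0.0]
contact_force: [-5.9, 1.7, 12.8]
gripper_width: -0.2
grasp_force: 6.2
tub xyz -51.45799909805343 -58.51757253010928 149.74143320307945 F [-5.86426853  1.71302412 12.83165731] [4.67402947e-01 1.59674914e+00 1.29786688e-03] quat [ 9.99437570e-01 -3.35327449e-02  2.23272486e-05  3.11908315e-04]
```

```bash
python3 -m handwheel '[[0.0,0,-0.004,0,0,0,-1],[0.003,0,-0.007,0,0,0,-1],[0.006,0,-0.007,0,0,0,-1],[0.006,0,-0.005,0,0,0,-1]]';python3 tf.py; python3 -m handwheel '[[-0.0005,0,0.002,0,0,0,-1],[-0.001,0,0.004,0,0,0,-1]]';python3 tf.py
```

```text
clock: 11.05
position: [505.0, -34.0, 153.1]
ee_rot: [0.999, -0.034, 0.0, -0.0]
contact_force: [0.1, -0.2, -0.0]
gripper_width: -0.0
grasp_force: 0.0
tub xyz -44.94849773052334 -58.39227594750514 153.07772373870424 F [ 0.09126703 -0.1882192  -0.02377211] [ 0.02326932 -0.06160191  0.00301804] quat [ 9.99421677e-01 -3.40045523e-02  4.48857193e-05 -8.57671709e-06]
clock: 11.3
position: [503.6, -34.1, 149.7]
ee_rot: [0.999, -0.034, -0.0, 0.0]
contact_force: [-3.7, 1.0, 10.1]
gripper_width: -0.1
grasp_force: 4.6
tub xyz -46.31354499068905 -58.552120783332555 149.74300239973462 F [-3.67412991  1.00335126 10.08206927] [0.29183055 0.9836169  0.05836905] quat [ 9.99433148e-01 -3.36635538e-02 -1.56156690e-04  3.52323951e-04]
```

Friction is resisting because the bead moves outward faster than the tip. I'll lead outward along the arc more.

```bash
python3 -m handwheel '[[-0.002,0,0.0,0,0,0,-1],[-0.004,0,0.001,0,0,0,-1]]';python3 tf.py; python3 -m handwheel '[[-0.0015,0,0.001,0,0,0,-1],[-0.003,0,0.002,0,0,0,-1]]';python3 tf.py
```

```text
clock: 11.55
position: [500.7, -33.5, 148.9]
ee_rot: [0.999, -0.034, 0.001, -0.0]
contact_force: [2.6, -0.5, 2.0]
gripper_width: -0.1
grasp_force: 1.3
tub xyz -49.27979019170118 -58.20961332765689 148.93697778273477 F [ 2.55556614 -0.46454366  2.01240496] [-0.11075216 -0.49478028  0.02974948] quat [ 9.99432268e-01 -3.36600849e-02  1.45720091e-03 -1.29298550e-04]
clock: 11.8
position: [497.4, -33.3, 146.8]
ee_rot: [0.999, -0.034, 0.001, -0.0]
contact_force: [2.1, -0.1, 5.0]
gripper_width: 0.1
grasp_force: 1.8
tub xyz -52.52487416945919 -58.24543821153761 146.771971589365 F [ 2.08848778 -0.1008422   4.97956138] [-8.18550829e-02 -6.97368361e-01 -3.86629655e-05] quat [ 9.99430735e-01 -3.37198870e-02  1.07983989e-03 -9.97450365e-05]
```

```bash
python3 -m handwheel '[[-0.0015,0,0.0015,0,0,0,-1],[-0.003,0,0.003,0,0,0,-1]]';python3 tf.py; python3 -m handwheel '[[-0.0013,0,0.0015,0,0,0,-1],[-0.0025,0,0.003,0,0,0,-1]]';python3 tf.py
```

```text
clock: 12.05
position: [494.3, -33.1, 143.8]
ee_rot: [0.999, -0.034, 0.001, -0.0]
contact_force: [2.8, -0.5, 5.1]
gripper_width: -0.3
grasp_force: 2.6
tub xyz -55.624942461612484 -58.275329741243134 143.75234590635026 F [ 2.79368703 -0.47898129  5.13622394] [ 0.01796767 -0.89555457  0.01748633] quat [ 9.99430372e-01 -3.37339447e-02  9.71142504e-04 -9.68707126e-05]
clock: 12.3
position: [492.0, -32.9, 140.9]
ee_rot: [0.999, -0.034, 0.001, -0.0]
contact_force: [3.0, 0.5, 6.3]
gripper_width: 0.0
grasp_force: 3.1
tub xyz -57.99035236116406 -58.2621858022205 140.89704778019544 F [3.04845721 0.52118816 6.27998067] [ 0.01051097 -0.76081243  0.02799954] quat [ 9.99433233e-01 -3.36453944e-02  1.09283925e-03 -7.19923335e-05]
```

```bash
python3 -m handwheel '[[-0.001,0,0.0015,0,0,0,-1],[-0.002,0,0.003,0,0,0,-1]]';python3 tf.py; python3 -m handwheel '[[-0.0008,0,0.0015,0,0,0,-1],[-0.0015,0,0.003,0,0,0,-1]]';python3 tf.py
```

```text
clock: 12.55
position: [490.0, -32.8, 138.0]
ee_rot: [0.999, -0.034, 0.001, -0.0]
contact_force: [2.2, 0.0, 6.0]
gripper_width: -0.2
grasp_force: 3.1
tub xyz -59.999885176644 -58.24968935610355 137.95460781781992 F [2.24808544 0.00972021 5.99760319] [ 0.02101284 -0.74974439 -0.01784603] quat [ 9.99433153e-01 -3.36479638e-02  1.08623115e-03 -8.02839400e-05]
clock: 12.8
position: [488.1, -32.7, 134.6]
ee_rot: [0.999, -0.034, 0.001, -0.0]
contact_force: [2.8, 0.3, 5.1]
gripper_width: 0.3
grasp_force: 2.3
tub xyz -61.90729276533539 -58.27380806257909 134.6344546207501 F [2.80365318 0.27294289 5.06312993] [ 0.10375389 -0.75103475  0.01919737] quat [ 9.99428718e-01 -3.37908728e-02  6.30809757e-04 -1.31650885e-04]
```

```bash
python3 -m handwheel '[[-0.0003,0,0.001,0,0,0,-1],[-0.0006,0,0.002,0,0,0,-1]]';python3 tf.py; python3 -m handwheel '[[-0.0,0,0.001,0,0,0,-1],[0,0,0.002,0,0,0,-1]]';python3 tf.py
```

```text
clock: 13.05
position: [486.3, -32.8, 131.8]
ee_rot: [0.999, -0.034, -0.001, -0.0]
contact_force: [1.0, -0.2, 1.9]
gripper_width: 0.1
grasp_force: 0.9
tub xyz -63.62405390177499 -58.51106265502733 131.78448094229688 F [ 0.96547544 -0.15175172  1.86702852] [ 0.14432794 -0.35104598 -0.01753746] quat [ 9.99418497e-01 -3.40878385e-02 -8.29301020e-04 -3.48404108e-06]
clock: 13.3
position: [485.4, -33.1, 129.2]
ee_rot: [0.999, -0.034, -0.002, 0.0]
contact_force: [-0.2, -0.5, -1.8]
gripper_width: -0.1
grasp_force: 0.0
tub xyz -64.54793625516281 -58.86926300273945 129.19293011261803 F [-0.15630244 -0.48498738 -1.84391118] [ 0.00742175  0.00050953 -0.0004711 ] quat [ 9.99413020e-01 -3.41986128e-02 -1.99662743e-03  2.88469251e-04]
```

The force vanished, so clip c snapped. Moving up and over to b, then checking.

```bash
python3 -m handwheel '[[0,0,-0.03,0,0,0,-1],[0,0,-0.06,0,0,0,-1],[0.04,0,-0.06,0,0,0,-1],[0.08,0,-0.06,0,0,0,-1],[0.11,0,-0.05,0,0,0,-1],[0.11,0,-0.034,0,0,0,-1],[0.11,0,-0.034,0,0,0,-1],[0.11,0,-0.034,0,0,0,-1]]'; python3 tf.py; python3 chk.py
```

```text
clock: 14.3
position: [596.0, -40.3, 164.5]
ee_rot: [0.999, -0.034, -0.0, 0.0]
contact_force: [1.3, 0.8, -0.3]
gripper_width: 0.3
grasp_force: 0.0
tub xyz 46.25721930990002 -58.15472950139342 164.47600446251354 F [ 1.32671872  0.82102386 -0.25525427] [-0.00136057 -0.05389725 -0.02047156] quat [ 9.99429643e-01 -3.37672563e-02 -3.64735914e-04  1.68207527e-04]
a 164 130.0
b 169 169.6
c 150 128.0
d 130 151.3
```

Clips a and c are shut (130 and 128). Clip b gets the same arc-leading path, outward +x.

```bash
python3 -m handwheel '[[0.0,0,0.004,0,0,0,-1],[0,0,0.008,0,0,0,-1],[0,0,0.010,0,0,0,-1],[0,0,0.01,0,0,0,-1]]';python3 tf.py; python3 -m handwheel '[[0.0007,0,0.0015,0,0,0,-1],[0.0015,0,0.003,0,0,0,-1]]';python3 tf.py;python3 -m handwheel '[[0.0015,0,0.001,0,0,0,-1],[0.003,0,0.002,0,0,0,-1]]'; python3 tf.py
```

```text
clock: 14.85
position: [596.7, -40.3, 154.1]
ee_rot: [0.999, -0.034, -0.0, 0.0]
contact_force: [0.8, -0.8, 0.3]
gripper_width: 0.3
grasp_force: 0.0
tub xyz 46.96218011811564 -58.034723828493284 154.09172615275577 F [ 0.78093336 -0.84531757  0.29224879] [-0.0074758  -0.04420345  0.00177683] quat [ 9.99425740e-01 -3.38841513e-02 -2.26219598e-04  5.29704052e-05]
clock: 15.1
position: [599.0, -40.4, 151.8]
ee_rot: [0.999, -0.034, 0.001, 0.0]
contact_force: [0.3, -0.2, 3.2]
gripper_width: 0.2
grasp_force: 1.5
tub xyz 49.24302464889824 -57.97457751411552 151.8468624918997 F [ 0.34125488 -0.20860193  3.15587108] [ 0.05344167 -0.04671883  0.00599248] quat [ 9.99431032e-01 -3.37192239e-02  7.88507300e-04  5.94485276e-05]
clock: 15.35
position: [601.9, -40.6, 150.0]
ee_rot: [0.999, -0.034, 0.001, 0.0]
contact_force: [-0.5, 0.2, 3.9]
gripper_width: 0.3
grasp_force: 2.1
tub xyz 52.215520866320404 -57.972423854187134 149.98737117824754 F [-0.52137933  0.16254643  3.89156349] [0.01996281 0.03646143 0.02634474] quat [ 9.99429668e-01 -3.37609512e-02  7.31079528e-04  4.56286490e-05]
```

```bash
python3 -m handwheel '[[0.0012,0,0.0015,0,0,0,-1],[0.0024,0,0.003,0,0,0,-1]]';python3 tf.py; python3 -m handwheel '[[0.001,0,0.0015,0,0,0,-1],[0.002,0,0.003,0,0,0,-1]]';python3 tf.py;python3 -m handwheel '[[0.001,0,0.0015,0,0,0,-1],[0.002,0,0.003,0,0,0,-1]]'; python3 tf.py
```

```text
clock: 15.6
position: [605.0, -40.8, 147.6]
ee_rot: [0.999, -0.034, 0.002, 0.0]
contact_force: [0.5, -1.0, 7.0]
gripper_width: -0.0
grasp_force: 3.4
tub xyz 55.31512691482582 -57.96676346550164 147.60417611145215 F [ 0.52235346 -0.9694016   7.00265609] [-0.06582145 -0.15383957  0.02169536] quat [ 9.99433526e-01 -3.36132178e-02  1.66474871e-03  9.09201695e-05]
clock: 15.85
position: [607.6, -40.9, 145.3]
ee_rot: [0.999, -0.033, 0.002, 0.0]
contact_force: [0.1, -0.3, 8.1]
gripper_width: -0.2
grasp_force: 4.1
tub xyz 57.93087615791857 -57.93655897358668 145.25687110682387 F [ 0.10183379 -0.29113491  8.10579306] [-0.1070717  -0.19786352 -0.001551  ] quat [ 9.99437745e-01 -3.34361657e-02  2.48865010e-03  1.54974902e-04]
clock: 16.1
position: [610.0, -41.1, 142.7]
ee_rot: [0.999, -0.033, 0.003, 0.0]
contact_force: [1.1, -1.3, 9.1]
gripper_width: -0.3
grasp_force: 4.5
tub xyz 60.35536159942434 -57.929878375765696 142.71996895200203 F [ 1.11354418 -1.25277195  9.07490262] [-0.11534878 -0.25046409 -0.00062193] quat [ 9.99438911e-01 -3.33526255e-02  3.07169619e-03  1.73616044e-04]
```

```bash
python3 -m handwheel '[[0.0006,0,0.0015,0,0,0,-1],[0.0012,0,0.003,0,0,0,-1]]';python3 tf.py; python3 -m handwheel '[[0.0006,0,0.0015,0,0,0,-1],[0.0012,0,0.003,0,0,0,-1]]';python3 tf.py
```

```text
clock: 16.35
position: [611.9, -41.2, 140.2]
ee_rot: [0.999, -0.033, 0.004, 0.0]
contact_force: [2.2, -0.8, 9.3]
gripper_width: 0.1
grasp_force: 4.8
tub xyz 62.25321491929445 -57.90503641982893 140.2041026288124 F [ 2.21387709 -0.82210164  9.32261648] [-0.19019095 -0.53190876 -0.01538747] quat [ 9.99440265e-01 -3.32161547e-02  3.97602259e-03  1.87652242e-04]
clock: 16.6
position: [613.7, -41.3, 137.5]
ee_rot: [0.999, -0.033, 0.005, 0.0]
contact_force: [2.5, -0.4, 9.3]
gripper_width: 0.2
grasp_force: 4.6
tub xyz 64.06135329945388 -57.884370943537164 137.47841933854642 F [ 2.5008488  -0.39955342  9.32424752] [-0.30862193 -0.79705425 -0.03813068] quat [ 9.99438128e-01 -3.31832410e-02  4.71945861e-03  1.63189743e-04]
```

```bash
python3 -m handwheel '[[0.0004,0,0.001,0,0,0,-1],[0.0008,0,0.002,0,0,0,-1]]';python3 tf.py; python3 -m handwheel '[[0.0003,0,0.001,0,0,0,-1],[0.0006,0,0.002,0,0,0,-1]]';python3 tf.py
```

```text
clock: 16.85
position: [614.9, -41.4, 135.4]
ee_rot: [0.999, -0.033, 0.005, 0.0]
contact_force: [4.5, -1.3, 7.6]
gripper_width: 0.1
grasp_force: 4.0
tub xyz 65.21704179028059 -57.847932941205485 135.4155617995959 F [ 4.47267026 -1.31012628  7.60578079] [-0.46694333 -1.11931369 -0.01659209] quat [ 9.99436567e-01 -3.31700751e-02  5.12666897e-03  1.06511166e-04]
clock: 17.1
position: [615.0, -41.3, 132.7]
ee_rot: [0.999, -0.033, 0.004, -0.0]
contact_force: [2.9, -0.4, 4.5]
gripper_width: 0.0
grasp_force: 2.0
tub xyz 65.29478216630227 -57.76821599542414 132.6648122942299 F [ 2.90818634 -0.37098227  4.47562109] [-0.12693439 -0.89320685 -0.03323091] quat [ 9.99432789e-01 -3.33881870e-02  4.39597698e-03 -7.29971026e-05]
```

```bash
python3 -m handwheel '[[0.0,0,0.001,0,0,0,-1],[0.0,0,0.002,0,0,0,-1],[0.0,0,0.002,0,0,0,-1]]';python3 tf.py
```

```text
clock: 17.48
position: [610.4, -41.3, 127.1]
ee_rot: [0.999, -0.034, -0.002, 0.0]
contact_force: [1.1, 0.9, -0.9]
gripper_width: -0.1
grasp_force: 0.0
tub xyz 60.69900057691842 -58.090370298045016 127.09966061078826 F [ 1.14508371  0.86040099 -0.86942851] [ 0.01411297  0.00623324 -0.02885237] quat [ 9.99419567e-01 -3.40324453e-02 -1.51850142e-03  1.23602205e-04]
```

Clip b snapped. Over to d.

```bash
python3 -m handwheel '[[0,0,-0.03,0,0,0,-1],[0,0,-0.06,0,0,0,-1],[-0.04,-0.04,-0.06,0,0,0,-1],[-0.075,-0.08,-0.06,0,0,0,-1],[-0.109,-0.116,-0.055,0,0,0,-1],[-0.109,-0.116,-0.034,0,0,0,-1],[-0.109,-0.116,-0.028,0,0,0,-1],[-0.109,-0.116,-0.028,0,0,0,-1]]'; python3 tf.py; python3 chk.py; python3 -m handwheel '[[0,0,0.002,0,0,0,-1],[0,0,0.004,0,0,0,-1],[0,0,0.005,0,0,0,-1]]';python3 tf.py
```

```text
clock: 18.48
position: [510.5, 81.5, 155.9]
ee_rot: [0.999, -0.034, -0.001, 0.0]
contact_force: [0.1, 0.3, 0.5]
gripper_width: -0.3
grasp_force: 0.0
tub xyz -47.68245764147491 57.190795328963006 155.90687454050072 F [0.0619664  0.28164076 0.47861874] [ 0.01309003 -0.01587421  0.05844628] quat [ 9.99416756e-01 -3.41411243e-02 -5.97480405e-04  4.17103546e-04]
a 164 130.2
b 0 
c 149 128.3
d 157 169.7
clock: 18.9
position: [510.7, 81.7, 151.3]
ee_rot: [0.999, -0.034, 0.0, -0.0]
contact_force: [0.2, -0.8, 0.4]
gripper_width: 0.2
grasp_force: 0.0
tub xyz -47.59168033564341 57.41035206823643 151.27397789327833 F [ 0.21401743 -0.76216147  0.3628853 ] [-0.04074001 -0.01660634 -0.03341395] quat [ 9.99418516e-01 -3.40973709e-02  5.08317853e-06 -9.11706555e-07]
```

b is hidden by the arm in that check, so I'll verify it later. Pressing d, outward -x.

```bash
python3 -m handwheel '[[-0.001,0,0.0015,0,0,0,-1],[-0.002,0,0.003,0,0,0,-1]]';python3 tf.py; python3 -m handwheel '[[-0.0015,0,0.001,0,0,0,-1],[-0.003,0,0.002,0,0,0,-1]]';python3 tf.py;python3 -m handwheel '[[-0.0013,0,0.0013,0,0,0,-1],[-0.0026,0,0.0025,0,0,0,-1]]'; python3 tf.py
```

```text
clock: 19.15
position: [508.6, 82.0, 148.4]
ee_rot: [0.999, -0.034, 0.0, 0.0]
contact_force: [-0.8, 0.5, 3.3]
gripper_width: 0.0
grasp_force: 1.7
tub xyz -49.63150597740694 57.583450771951604 148.4495595430422 F [-0.75895771  0.5463185   3.30484623] [0.04820528 0.29568106 0.02179679] quat [ 9.99426604e-01 -3.38592084e-02  1.29279371e-04  2.81165671e-05]
clock: 19.4
position: [506.2, 82.3, 146.7]
ee_rot: [0.999, -0.034, 0.001, -0.0]
contact_force: [1.0, -0.5, 1.7]
gripper_width: 0.1
grasp_force: 1.0
tub xyz -52.10730672010599 57.7475296931681 146.7466236655946 F [ 0.99115741 -0.54782828  1.74580553] [-0.22261897 -0.34552167 -0.03081554] quat [ 9.99430947e-01 -3.37191500e-02  8.78022875e-04 -1.73646013e-04]
clock: 19.65
position: [503.6, 82.6, 144.2]
ee_rot: [0.999, -0.034, 0.001, -0.0]
contact_force: [1.7, -0.4, 4.1]
gripper_width: 0.0
grasp_force: 1.7
tub xyz -54.70810060574746 57.79169459086873 144.24492948019272 F [ 1.69312634 -0.38238437  4.10723765] [-0.24777095 -0.49843516 -0.0419754 ] quat [ 9.99430955e-01 -3.37201027e-02  8.27392009e-04 -1.92429170e-04]
```

```bash
python3 -m handwheel '[[-0.0013,0,0.0015,0,0,0,-1],[-0.0025,0,0.003,0,0,0,-1]]';python3 tf.py; python3 -m handwheel '[[-0.001,0,0.0015,0,0,0,-1],[-0.002,0,0.003,0,0,0,-1]]';python3 tf.py;python3 -m handwheel '[[-0.0008,0,0.0015,0,0,0,-1],[-0.0015,0,0.003,0,0,0,-1]]'; python3 tf.py
```

```text
clock: 19.9
position: [501.0, 82.7, 141.2]
ee_rot: [0.999, -0.034, 0.001, -0.0]
contact_force: [1.9, -1.0, 5.1]
gripper_width: 0.3
grasp_force: 2.6
tub xyz -57.293874561885005 57.77807164351845 141.1981131960389 F [ 1.87161885 -1.00566633  5.11648375] [-0.20347529 -0.56600135 -0.03778912] quat [ 9.99430013e-01 -3.37507083e-02  7.08712386e-04 -1.88874153e-04]
clock: 20.15
position: [499.0, 82.9, 138.4]
ee_rot: [0.999, -0.034, 0.001, -0.0]
contact_force: [1.9, -0.9, 5.4]
gripper_width: -0.1
grasp_force: 3.2
tub xyz -59.26698597813507 57.757254665071414 138.37210929980557 F [ 1.87461333 -0.91309495  5.41166321] [-0.23821315 -0.37941846 -0.02315362] quat [ 9.99432321e-01 -3.36816747e-02  7.45275684e-04 -1.60805524e-04]
clock: 20.4
position: [497.4, 82.9, 135.5]
ee_rot: [0.999, -0.034, 0.001, -0.0]
contact_force: [0.2, 0.0, 7.1]
gripper_width: -0.2
grasp_force: 3.7
tub xyz -60.92606364879488 57.71922227803772 135.45797693024684 F [0.24636661 0.02755692 7.07453515] [-0.07326297 -0.13355784  0.05963132] quat [ 9.99431426e-01 -3.37118242e-02  5.66490529e-04 -1.26196950e-04]
```

```bash
python3 -m handwheel '[[-0.0006,0,0.001,0,0,0,-1],[-0.0012,0,0.002,0,0,0,-1]]';python3 tf.py; python3 -m handwheel '[[-0.0004,0,0.001,0,0,0,-1],[-0.0008,0,0.002,0,0,0,-1]]';python3 tf.py
```

```text
clock: 20.65
position: [496.3, 83.0, 133.5]
ee_rot: [0.999, -0.034, 0.001, -0.0]
contact_force: [1.7, -0.0, 6.9]
gripper_width: 0.1
grasp_force: 3.4
tub xyz -61.97516457118699 57.740894045268995 133.5024336692124 F [ 1.71702157 -0.04326721  6.92230785] [-0.27529698 -0.38602824 -0.00565471] quat [ 9.99433421e-01 -3.36487770e-02  7.58330391e-04 -1.45944853e-04]
clock: 20.9
position: [495.4, 83.1, 131.4]
ee_rot: [0.999, -0.034, 0.001, -0.0]
contact_force: [1.9, 0.0, 6.1]
gripper_width: 0.0
grasp_force: 3.0
tub xyz -62.873972731403114 57.76296528087462 131.35036519192553 F [1.88377856 0.01506147 6.06099342] [-0.21063091 -0.3607282  -0.02723647] quat [ 9.99431033e-01 -3.37222124e-02  6.24689318e-04 -1.77616720e-04]
```

```bash
python3 -m handwheel '[[-0.0003,0,0.001,0,0,0,-1],[-0.0006,0,0.002,0,0,0,-1]]';python3 tf.py; python3 -m handwheel '[[0,0,0.001,0,0,0,-1],[0,0,0.002,0,0,0,-1]]';python3 tf.py
```

```text
clock: 21.15
position: [494.6, 83.1, 129.0]
ee_rot: [0.999, -0.034, 0.0, -0.0]
contact_force: [1.1, -0.2, 3.6]
gripper_width: 0.0
grasp_force: 2.0
tub xyz -63.72924718946028 57.71324477543614 128.96761098689214 F [ 1.07722879 -0.2387474   3.62027436] [-0.18197236 -0.44066265 -0.05037833] quat [ 9.99426028e-01 -3.38745506e-02  3.05794481e-04 -1.89554079e-04]
clock: 21.4
position: [493.9, 83.0, 126.2]
ee_rot: [0.999, -0.034, -0.001, -0.0]
contact_force: [0.1, 0.5, 0.6]
gripper_width: 0.2
grasp_force: 0.6
tub xyz -64.44230298555725 57.53610153152642 126.20877126650105 F [0.10931254 0.48993621 0.58169184] [ 0.16732939 -0.17719953 -0.0319663 ] quat [ 9.99419215e-01 -3.40705523e-02 -6.56247470e-04 -3.96739148e-07]
```

```bash
python3 -m handwheel '[[0,0,0.001,0,0,0,-1],[0,0,0.002,0,0,0,-1],[0,0,0.002,0,0,0,-1]]';python3 tf.py; python3 -m handwheel '[[0,0,-0.03,0,0,0,-1],[0,0,-0.08,0,0,0,-1],[0.0,0,-0.14,0,0,0,-1],[-0.03,0,-0.18,0,0,0,-1],[-0.05,0.06,-0.2,0,0,0,-1],[0.05,0.06,-0.2,0,0,0,-1],[0.08,0.06,-0.2,0,0,0,-1],[0.09,0.06,-0.2,0,0,0,-1],[0.09,0.06,-0.2,0,0,0,-1]]'; python3 chk.py; sed -i 's/wrist2/wrist3/' look.py; python3 look.py
```

```text
clock: 21.78
position: [493.8, 82.7, 124.2]
ee_rot: [0.999, -0.034, -0.001, 0.0]
contact_force: [0.1, -0.5, 0.3]
gripper_width: -0.2
grasp_force: 0.0
tub xyz -64.44151622804146 57.24444536266168 124.24076046067557 F [ 0.12475865 -0.48470621  0.31976252] [ 0.00691117 -0.08770831 -0.05569937] quat [ 9.99420440e-01 -3.40307250e-02 -7.72904410e-04  3.10074804e-04]
clock: 22.9
position: [580.2, 16.9, 323.4]
ee_rot: [0.999, -0.034, -0.001, 0.0]
contact_force: [-1.0, -0.8, 0.0]
gripper_width: -0.0
grasp_force: 0.0
a 168 128.4
b 135 127.8
c 151 127.9
d 166 124.3
11319 106.11127981876103 341.1158
((557.1668090820312, 19.729751586914062), (175.68406677246094, 122.35830688476562), 85.94285583496094)
[557.16680908  19.72975159] [ 0.9974939  -0.07075161] [0.07075161 0.9974939 ]
a 614 ymid 57.6551189767341 top [ 64.27307509  58.22457561 130.25314601] x range 27.18397644865038 68.9328735159958 zmax 132.5340446810642
  angle 0.3433541426474867 bead shut world [623.93819571  74.18504238]
b 357 ymid -57.79464820924659 top [ 64.56092401 -58.72017731 128.57771474] x range 26.223643734336076 68.41527884269924 zmax 131.06735087062927
  angle 0.29700706921669007 bead shut world [615.73100901 -41.5242548 ]
c 234 ymid -57.79150894693603 top [-61.81285648 -58.20034185 127.50957056] x range -69.67060056979706 -27.20203397656712 zmax 129.86395777721782
  angle 0.29046773759992073 bead shut world [484.06180429 -32.18504238]
d 76 ymid 57.93390621804315 top [-30.28010352  58.45648471 125.55354591] x range -33.59006521814878 -26.53409139840397 zmax 127.04729856017397
  angle 1.533730921916577 bead shut world [492.26899099  83.5242548 ]
```

View pics/wrist3.png

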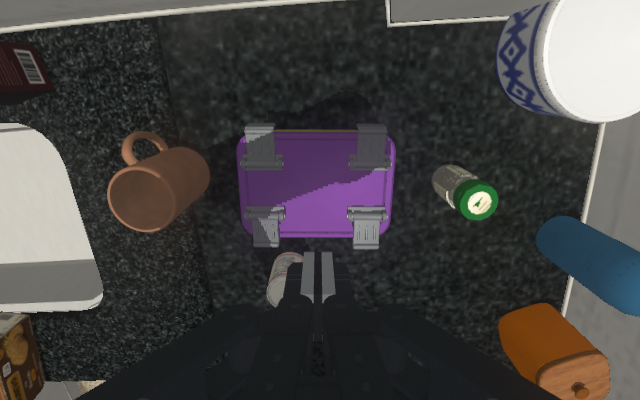

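The wrist picture shows all four clips lying flat over the rim, at (260,145), (371,145), (266,228) and (366,230). Measured tops are 124-132 mm, against 150-157 mm when raised. The mug, jar and tin stand where they did, and the robot touches nothing.

```bash
python3 -c "from bench import job_done;print(job_done())"
```

```text
the job is handed in; nothing more can be done
None
```

I snapped all four clips shut in the order a, c, b, d and handed the job in at about 23 s with mug, jar and tin untouched, but on the first, aborted press on clip a the measured force reached about 22 N in total (18.6 N vertical), which may count against the 20 N limit; the other readings, taken between moves, stayed under 15 N.

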